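# Feed a sample puck down the chute to the escapement stop

### The arm

A 6-joint arm with a two-finger parallel gripper is mounted at the origin on a cart in front of the work surface, level with it; the furniture and walls round the work are solid. World frame = base frame: x ahead of the robot, y to its left, z up, the work surface at z = 0. Lengths are in m, angles in rad, forces in N, time in s.
With the tool pointing down it reaches from about 0.275 to 0.75 m from the base axis. Payload 10.2 kg.
Tool frame: the origin (TCP) lies midway between the tips of the shut fingers; the grasp point (between the pads) lies 19 mm behind it; z points along the fingers, y is the line along which they close (so a half turn about z gives the same grasp; the last joint's range is limited). The gripper opens to 88 mm and grips with 3 to 60 N. Pads are 18 mm wide; open, the fingers measure 123 mm over their backs; the gripper's body (75 mm by 187 mm) begins 45 mm behind the grasp point.
Start: joints at [0.991, 0.313, 1.498, -0, 1.331, -0.223], TCP at [0.183, 0.492, 0.239] pointing down, gripper open.
Joint ranges: [-2.94, 2.94], [-0.97, 2.17], [0.19, 2.56], [-1.23, 4.37], [0.02, 3.11], [-2.88, 2.88]. Speed limits (rad/s): [2.39, 2.39, 3.01, 3.14, 3.14, 3.14].

### API

Orientations are given as a rotation vector (axis times angle).
In Python, from workcell import bot gives the robot as it stands. The module is installed in compiled form; this text tells all that it offers.
- The arm moves only by the shell command python3 -m handwheel 'ROWS'. ROWS is JSON, a list that holds one entry, the list of rows, each a list of 7 numbers: the turn, a rotation vector about the world's x, y, z in degrees, then the shift along the world's x, y, z in m, then the opening, from 0 (shut) to 1 (fully open). In form: [[[wx, wy, wz, dx, dy, dz, claw], ...]]. A call has 1 to 5 rows; each row shifts and turns the commanded pose from where the row before left it; what a row does not reach is not made up. A row lasts 1/8 s, in which the tool goes at most 62.5 mm and 10.7 degrees, less where a joint would pass 70% of its speed; a pose out of reach is approached as far as the arm can. A call with a gripper value outside its range is refused whole. The fingers move at their own pace and stop on an object; the grip force is fixed at half the most. Time passes only in rows, so rows that do not move let the fingers close. It gives the time, the measured TCP pose, the force, the opening and the grip force at its end, in the units of the state.
- bot.get_obs(): the state, without advancing time (a new reading comes with each control period).
- bot.get_image(name): name is "side" or "top"; returns the picture (480x640x3 uint8, red, green, blue); there is no depth.
- bot.camera_model(name): a dict with "K" (3x3 intrinsics, pixels), "T" (4x4, takes a point from camera to world coordinates). Camera axes: x right, y down, z forward; pixel columns grow to the right and rows downward; lengths in m; the calibration is good to about 2 mm. A picture is of the moment at which its call begins. camera_model takes no time and is no camera call.
- bot.job_done(): hands the job in; it is judged then, once.
The state is a dict: "time_s": time; "joint_pos": joint angles; "dq": joint speeds; "tau": joint torques, N m; "ee_pos": TCP position; "tcp_rot": TCP orientation; "contact_force": force on the tool from outside, world axes, zero at the start; "torque": the same for the moment, N m; "finger_gap": opening from 0.0 (shut) to 1.0 (fully open); "finger_force": force on a finger pad.
Only numpy, scipy, OpenCV 4.12 (cv2) and the standard library are available. Lean on these libraries where they do the work, as an engineer would, in place of code of your own. Each camera call takes 0.05 s, during which the arm holds its last target. There are 200 camera calls.

### The job

Stand the blue sample puck upright in the open upper end of the sloped feed chute, then push it down the chute, past the rubbing brake cheek, until it rests firmly against the orange spring-loaded escapement stop, and let go of it there. Feel for the stop and push gently: pressing too hard trips the escapement. Do not knock over or shift the dropper bottle or the blue-lidded pot.

Things in the scene. Friction and masses are not known exactly. Their poses are not given: they have to be found in the camera images.
- puck: sample carrier puck, about 0.2 kg, round about its z axis: blue disc foot 50 mm in diameter, 26 mm high, with a black band; above it a white neck 30 mm in diameter from 26 to 58 mm and a red cap 21 mm in diameter up to 66 mm. Origin at the centre of its underside, z up. Lift it by the neck with the fingertips above the foot; push it by the foot.
- chute: fixed aluminium chute, 300 mm long, 84 mm wide. Origin at its middle on the worktop, x across, +y (level) towards its open upper end, z up. The trough's floor falls 12 degrees (0.21 rad) towards -y and is 65 mm up at the middle. Side walls 16 to 20 mm high measured from the floor; in the upper 95 mm the trough is 56 mm wide, centred on x = 0. Its lower end is blue.
- chute_load (a point): point on the trough's floor, on its centreline, 85 mm along the slope uphill of the middle: the place to set down the underside of the puck. Its axes are the chute's, not tilted.
- brake (a point): point on the trough's floor on its centreline, 30 mm uphill of the middle, where the white sprung brake cheek (12 mm high, on the +x side, bevelled lead-in 20 mm longer uphill) has its full drag. From here down it presses the puck against the -x wall (puck centre at x about -3 mm); pushing takes about 2 to 8 N, so the puck never slides by itself.
- chute_low (a point): point on the trough's floor at its lower end, on the centreline, 150 mm along the slope downhill of the middle; the line from chute_load to here is the downhill direction.
- escapement_stop (a joint): travel in m of the orange stop plate (40 mm wide, top 25 mm above the floor) as the puck presses it downhill: 0 free, spring 4 N per mm, trips at 3 mm (12 N). Its dark carriage with black knob is clamped so that the free stop face lies anywhere from 55 to 95 mm along the slope below the chute's middle; not measured: feel for it. The brake's drag then keeps it pressed.
- dropper_bottle: white dropper bottle, 44 mm in diameter, 108 mm high, standing on the worktop; origin at the centre of its underside. To be left alone.
- blue_lid_pot: white pot with blue lid, 68 mm in diameter, 62 mm high, standing on the worktop; origin at the centre of its underside. To be left alone.
Mind the look-alikes: they are no part of the job. Of the things that look like the puck, the smallest one is meant.

How it is judged:
On the way, in this order (a step that is already met when the one before it is completed fails the run):
1. the puck stands in the open upper end of the chute, on its floor (x of puck in the frame of chute between -0.012 and 0.012 m and y of puck in the frame of chute between 0.045 and 0.12 m and z of puck in the frame of chute between 0.07 and 0.096 m and angle between puck's own z axis and vertical below 0.32 rad), for 0.2 s.
2. the puck is pushed down the chute and presses the escapement stop by at least 0.6 mm (x of puck in the frame of chute between -0.012 and 0.012 m and y of puck in the frame of chute between -0.085 and -0.02 m and value of joint escapement_stop above 0.0006 m), for 0.2 s.
At the end, for the whole second after the job is handed in: The puck stands on the trough's floor in the lower part of the chute (centre within 12 mm of the chute's centreline, its axis within 0.32 rad of vertical), at rest, keeping the escapement stop pressed by more than 0.3 mm and less than 3 mm (x of puck in the frame of chute between -0.012 and 0.012 m and y of puck in the frame of chute between -0.085 and -0.02 m and z of puck in the frame of chute between 0.042 and 0.065 m and angle between puck's own z axis and vertical below 0.32 rad and value of joint escapement_stop between 0.0003 and 0.003 m and linear speed of puck below 0.01 m/s); the robot touches nothing.
It fails at once if the escapement is tripped: its stop is pressed by more than 3 mm (12 N) (value of joint escapement_stop above 0.003 m).
It fails at once if the puck is tipped over (angle between puck's own z axis and vertical above 0.8 rad).
It fails at once if the dropper bottle is shifted by more than 20 mm or tipped (distance of dropper_bottle from where it was at the start of the episode above 0.02 m or angle between dropper_bottle's own z axis and vertical above 0.3 rad).
It fails at once if the blue-lidded pot is shifted by more than 20 mm or tipped (distance of blue_lid_pot from where it was at the start of the episode above 0.02 m or angle between blue_lid_pot's own z axis and vertical above 0.3 rad).
It also fails if it takes over 58 s, if anything falls off the work surface, if the arm or the gripper's body presses on something with over 40 N, if the wrist force passes 120 N, or if a joint passes its speed limit or range.

## Working session

There is one attempt and no reset: what is moved stays moved. The work goes in short steps, Python scripts to look and compute and a shell command to move; the robot and the scene stay as the last step left them, time stands still between calls to the robot, and variables do not carry over. Pictures are saved under pics/ and viewed, at most 10 in all, crops included, and the job is handed in when it is done.

```bash
mkdir -p pics
python3 - <<'E'
from workcell import bot
import cv2,numpy as np
for n in("side","top"):
    cv2.imwrite(f"pics/{n}0.png",bot.get_image(n)[:,:,::-1]); m=bot.camera_model(n); print(n,np.round(m["K"],1).tolist(),np.round(m["T"],3).tolist())
o=bot.get_obs(); print(o)
E
```

```text
side [[497.1, 0.0, 321.0], [0.0, 497.1, 240.1], [0.0, 0.0, 1.0]] [[-0.983, -0.141, 0.114, 0.422], [-0.181, 0.802, -0.569, 0.626], [-0.011, -0.58, -0.814, 0.89], [0.0, 0.0, 0.0, 1.0]]
top [[492.3, 0.0, 319.2], [0.0, 492.3, 237.2], [0.0, 0.0, 1.0]] [[0.029, -0.978, 0.206, 0.355], [-1.0, -0.028, 0.006, 0.068], [0.0, -0.206, -0.979, 1.057], [0.0, 0.0, 0.0, 1.0]]
{'time_s': 0.1, 'joint_pos': array([ 9.90582717e-01,  3.13405719e-01,  1.49832541e+00, -3.18755402e-05,
        1.33097943e+00, -2.23415797e-01]), 'dq': array([ 0.00090246, -0.0006937 , -0.00217088, -0.00018   , -0.00229205,
        0.00128286]), 'tau': array([ 3.42623978e-03, -4.02812791e+01, -2.52643687e+01,  6.96001807e-02,
        3.42076400e-02, -9.44838098e-05]), 'ee_pos': array([0.18328124, 0.49175027, 0.23822576]), 'tcp_rot': array([-5.57404226e-01, -3.09133215e+00,  1.63495037e-03]), 'contact_force': array([-0.16004826, -0.39913917,  0.65970534]), 'torque': array([-0.05917092,  0.0096817 , -0.0314783 ]), 'finger_force': 0.0, 'finger_gap': 1.000134553680638}
```

View pics/side0.png

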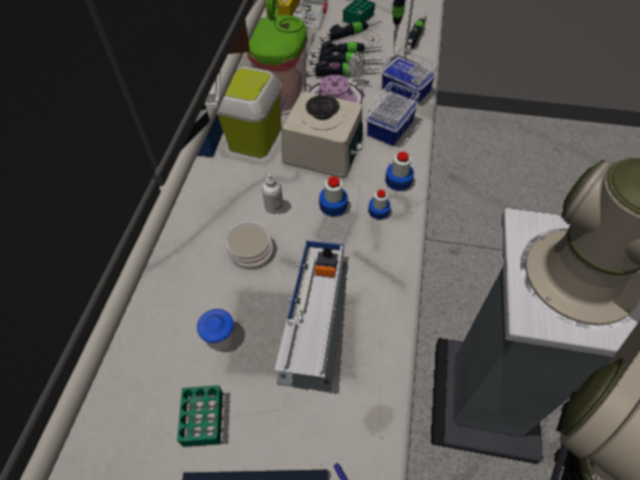

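View pics/top0.png

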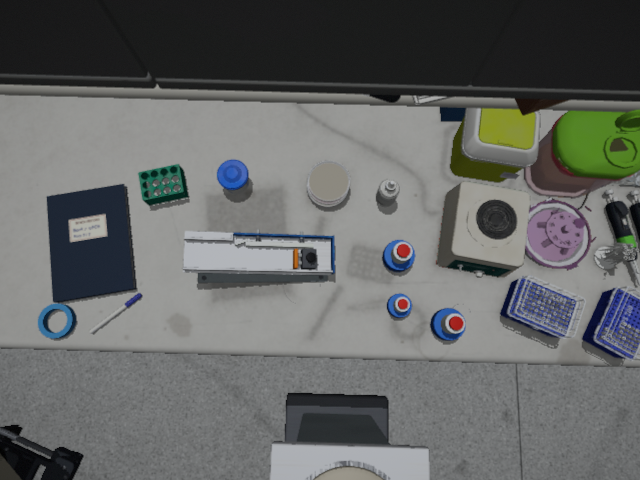

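The smallest puck is at top (400,305) and side (379,207). The chute runs from its upper end at top (184,252) to its blue lower end at (334,254). The stop is orange at about (296,258). Next I'll enlarge both areas to measure them.

Run:
```python
import cv2
a=cv2.imread("pics/top0.png")[220:330,175:435]
cv2.imwrite("pics/topc.png",cv2.resize(a,None,fx=3,fy=3,interpolation=cv2.INTER_CUBIC))
b=cv2.imread("pics/side0.png")[180:395,265:405]
cv2.imwrite("pics/sidec.png",cv2.resize(b,(390,599),interpolation=cv2.INTER_CUBIC))
```

```text
(no output)
```

View pics/topc.png

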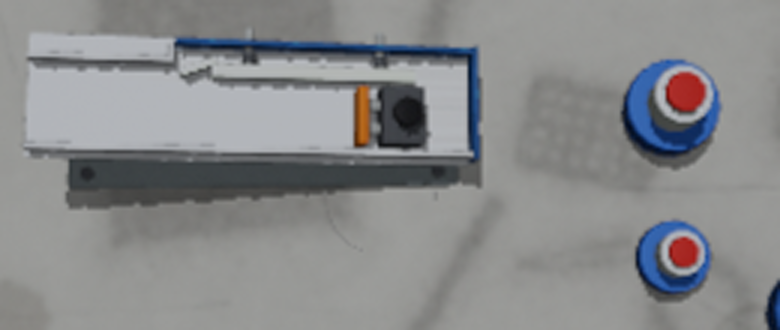

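View pics/sidec.png

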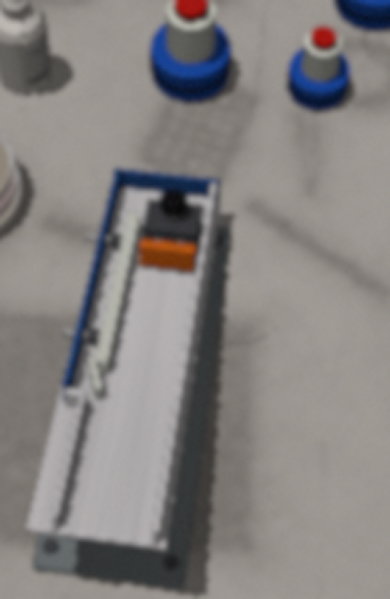

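```bash
cat > h.py <<'E'
import numpy as np
from workcell import bot
def ray(n,p):
    m=bot.camera_model(n);T=np.array(m["T"]);d=T[:3,:3]@np.linalg.inv(m["K"])@[p[0],p[1],1]
    return T[:3,3],d/np.linalg.norm(d)
def onz(n,p,z):
    o,d=ray(n,p);return o+d*(z-o[2])/d[2]
def tri(a,b):
    A=[];B=[]
    for n,p in(("top",a),("side",b)):
        o,d=ray(n,p);P=np.eye(3)-np.outer(d,d);A.append(P);B.append(P@o)
    x=np.linalg.lstsq(np.vstack(A),np.hstack(B),rcond=None)[0]
    return x,[np.linalg.norm(A[i]@x-B[i]) for i in(0,1)]
def px(n,X):
    m=bot.camera_model(n);c=np.linalg.inv(m["T"])@np.r_[X,1];u=m["K"]@c[:3];return u[:2]/u[2]
E
python3 - <<'E'
from h import *
np.set_printoptions(precision=4,suppress=True)
t=lambda x,y:(175+x/3,220+y/3); s=lambda x,y:(265+x/2.786,180+y/2.786)
P={"cap":(t(684,253),s(323,38),.066),"U+":(t(28,34),s(28,527),.112),"U-":(t(25,153),s(168,547),.112),"L+":(t(478,47),s(118,172),.052),"L-":(t(478,158),s(217,181),.052),"stopR":(t(362,117),s(168,241),.07),"bottle":((391,183),(269,179),.108)}
for k,(a,b,z) in P.items(): 
    x,e=tri(a,b); print(k,x,np.round(e,4),onz("top",a,z),onz("side",b,z))
E
```

```text
cap [ 0.4314 -0.0983  0.0618] [0.0001 0.0001] [ 0.431  -0.0976  0.066 ] [ 0.4315 -0.0947  0.066 ]
U+ [0.5606 0.3432 0.0977] [0.0002 0.0002] [0.5577 0.3391 0.112 ] [0.5579 0.3484 0.112 ]
U- [0.479  0.3393 0.0951] [0.0024 0.0024] [0.4792 0.3343 0.112 ] [0.4754 0.3457 0.112 ]
L+ [0.5703 0.0424 0.0426] [0.0021 0.0021] [0.5704 0.0425 0.052 ] [0.5665 0.0493 0.052 ]
L- [0.4934 0.0406 0.0462] [0. 0.] [0.4927 0.0407 0.052 ] [0.4929 0.0446 0.052 ]
stopR [0.5152 0.1198 0.0794] [0.0009 0.0009] [0.5158 0.1203 0.07  ] [0.5172 0.1137 0.07  ]
bottle [ 0.674  -0.0697  0.0947] [0.0007 0.0007] [ 0.6703 -0.0678  0.108 ] [ 0.6691 -0.0579  0.108 ]
```

```bash
cat >> h.py <<'E'
def chute(q,x,s,h=0):
    c,sn=np.cos(12*np.pi/180),np.sin(12*np.pi/180)
    l=np.array([x,s*c-h*sn,.065+s*sn+h*c]);a,b=np.cos(q[2]),np.sin(q[2])
    return np.array([q[0]+a*l[0]-b*l[1],q[1]+b*l[0]+a*l[1],l[2]])
E
python3 - <<'E'
from h import *
from scipy.optimize import least_squares as LS
np.set_printoptions(precision=4,suppress=True)
t=lambda x,y:(175+x/3,220+y/3); s=lambda x,y:(265+x/2.786,180+y/2.786)
for h in(16,18,20):
  C=[("top",t(28,34),1,1),("top",t(25,153),-1,1),("top",t(478,47),1,-1),("top",t(478,158),-1,-1),("side",s(28,527),1,1),("side",s(168,547),-1,1),("side",s(118,172),1,-1),("side",s(217,181),-1,-1)]
  f=lambda q:np.hstack([px(n,chute(q,.042*a,.15*b,h/1000))-p for n,p,a,b in C])
  r=LS(f,[.526,.191,.04],loss="soft_l1"); print(h,r.x,r.fun.reshape(-1,2).tolist() if 0 else np.round(f(r.x),1))
q=r.x
print("load",chute(q,0,.085),"low",chute(q,0,-.15))
# stop upper-face edge position
for x in(0,-.003):
  for d in(-.05,-.06,-.07,-.08,-.09): print(d,px("top",chute(q,x,d,.025)),px("side",chute(q,x,d,.025)))
print("stop top px: uphill edge",t(355,117),"side face",s(166,248))
# puck fit: cap and foot circle
print("foot",onz("top",t(675,258),.026),onz("side",s(319,73),.026))
E
```

```text
16 [0.5249 0.1947 0.0458] [-0.3 -1.3 -1.   1.4 -2.  -1.3 -1.1  1.5 -0.2 -5.1  0.5 -5.8 -3.1 -0.8
  1.6  0.2]
18 [0.5244 0.1954 0.0439] [-0.6 -1.4 -1.4  1.4 -2.1 -1.2 -1.2  1.7 -0.3 -5.5  0.5 -6.  -2.8 -1.2
  1.9 -0.1]
20 [0.524  0.1961 0.0422] [-1.  -1.6 -1.9  1.3 -2.2 -1.1 -1.4  1.9 -0.3 -5.8  0.6 -6.2 -2.6 -1.7
  2.3 -0.5]
load [0.5205 0.2791 0.0827] low [0.5302 0.0495 0.0338]
-0.05 [284.9095 252.8335] [317.9551 275.5949]
-0.06 [289.8203 252.9509] [318.7018 271.8424]
-0.07 [294.7108 253.0677] [319.4372 268.1468]
-0.08 [299.5812 253.1841] [320.1615 264.5068]
-0.09 [304.4315 253.3   ] [320.8749 260.9212]
-0.05 [284.9077 254.2997] [319.5123 275.774 ]
-0.06 [289.8215 254.4141] [320.2472 272.019 ]
-0.07 [294.7151 254.528 ] [320.9711 268.321 ]
-0.08 [299.5885 254.6415] [321.684  264.6787]
-0.09 [304.4417 254.7544] [322.3863 261.0909]
stop top px: uphill edge (293.3333333333333, 259.0) side face (324.5836324479541, 269.0165111270639)
foot [ 0.4305 -0.098   0.026 ] [ 0.4309 -0.0923  0.026 ]
```

Run:
```python
from h import *
import cv2
a=cv2.imread("pics/top0.png")[222:282,178:278]; b=cv2.imread("pics/side0.png")[290:395,265:345]
A=cv2.resize(a,(800,480),interpolation=cv2.INTER_CUBIC)[:, :520]; B=cv2.resize(b,None,fx=5,fy=5,interpolation=cv2.INTER_CUBIC)
cv2.imwrite("pics/up.png",np.hstack([cv2.resize(A,(390,360)),B[:525,:400]][0:1])) if 0 else None
H=np.zeros((525,800,3),np.uint8);H[:480,:400]=cv2.resize(a[:, :50],(400,480),interpolation=cv2.INTER_CUBIC);H[:525,400:]=B
cv2.imwrite("pics/up.png",H)
```

```text
(no output)
```

View pics/up.png

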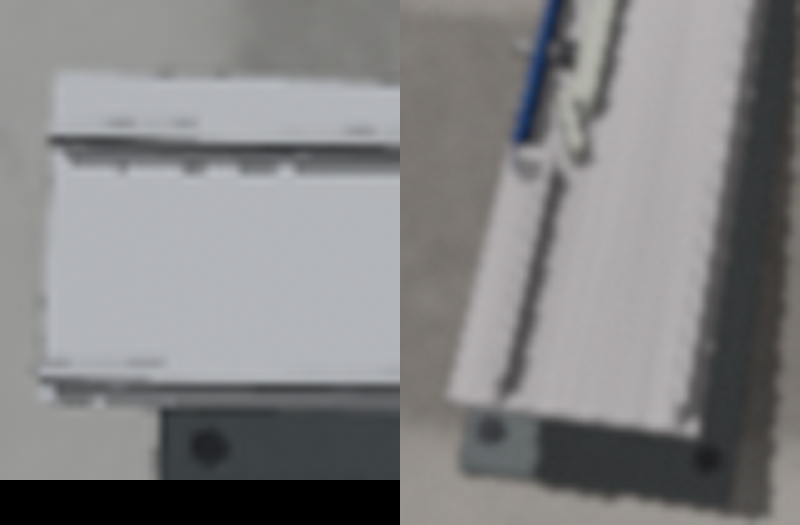

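Run:
```python
from h import *
from scipy.optimize import least_squares as LS
np.set_printoptions(precision=4,suppress=True)
t=lambda x,y:(175+x/3,220+y/3); s=lambda x,y:(265+x/2.786,180+y/2.786)
u=lambda x,y:(178+x/8,222+y/8)
for h in(.016,.018,.02):
  C=[("top",u(53,72),.042,.15),("top",u(50,138),.028,.15),("top",u(45,362),-.028,.15),("top",u(43,381),-.032,.15),
   ("top",t(175,38),.042,.055),("top",t(478,46),.042,-.15),("top",t(478,156),-.032,-.15),("side",s(67,385),.042,.055),("side",s(118,172),.042,-.15),("side",s(217,181),-.032,-.15)]
  f=lambda q:np.hstack([px(n,chute(q,a,b,h))-p for n,p,a,b in C])
  r=LS(f,[.526,.191,.04],loss="soft_l1"); print(h,r.x);print(np.round(f(r.x),1).reshape(-1,2).tolist())
  q=r.x
  print("load",chute(q,0,.085),"stop ctr px",[px("top",chute(q,-.003,d,.025)) for d in(-.06,-.07)])
```

```text
0.016 [0.5203 0.1931 0.0408]
[[0.2, 1.0], [0.3, -0.3], [-0.4, 0.0], [-0.3, -0.3], [0.5, 0.9], [-1.2, 1.5], [-0.6, -0.0], [-0.7, -0.3], [-0.4, -1.2], [-0.5, -0.5]]
load [0.5169 0.2762 0.0827] stop ctr px [array([291.2247, 256.3432]), array([296.1194, 256.4601])]
0.018 [0.52   0.1933 0.0413]
[[-0.0, 1.0], [0.0, -0.3], [-0.6, 0.1], [-0.4, -0.3], [0.4, 0.9], [-1.1, 1.4], [-0.4, -0.1], [-0.6, -0.8], [-0.4, -1.7], [-0.4, -1.1]]
load [0.5166 0.2764 0.0827] stop ctr px [array([291.093 , 256.4451]), array([295.9881, 256.559 ])]
0.02 [0.5198 0.1935 0.042 ]
[[-0.2, 0.9], [-0.1, -0.4], [-0.7, 0.1], [-0.6, -0.3], [0.3, 0.8], [-1.0, 1.3], [-0.3, -0.1], [-0.5, -1.4], [-0.3, -2.4], [-0.3, -1.7]]
load [0.5163 0.2766 0.0827] stop ctr px [array([291.0173, 256.5354]), array([295.9128, 256.6461])]
```

The upper-end crop shows an asymmetric trough: the thick +x wall is 14 mm and the thin -x wall about 4 mm. The corrected fit has about 1 px residuals, with the chute at (0.520, 0.193), yaw 0.041. Its stop face looks to be about 64 mm below the middle. The puck is at (0.431, -0.0975). I'll move above it now, turning the tool so that its y lies along the chute's x.

```bash
python3 -m handwheel '[[[0,0,-5.6,0.0207,-0.0491,0,0.5],[0,0,-5.6,0.0207,-0.0491,0,0.5],[0,0,-5.6,0.0207,-0.0491,0,0.5],[0,0,-5.6,0.0207,-0.0491,0,0.5],[0,0,-5.6,0.0207,-0.0491,0,0.5]]]'; python3 -m handwheel '[[[0,0,-5.6,0.0207,-0.0491,0,0.5],[0,0,-5.6,0.0207,-0.0491,0,0.5],[0,0,-5.6,0.0207,-0.0491,0,0.5],[0,0,-5.6,0.0207,-0.0491,0,0.5],[0,0,-5.6,0.0207,-0.0491,0,0.5]]]'; python3 -m handwheel '[[[0,0,-5.6,0.0207,-0.0491,0,0.5],[0,0,-5.7,0.0207,-0.0491,0,0.5],[0,0,0,0,0,0,0.5],[0,0,0,0,0,0,0.5]]]'
```

```text
time_s: 0.72
ee_pos: [0.2871, 0.2449, 0.2386]
tcp_rot: [-1.293, -2.863, 0.0]
contact_force: [0.2, 0.6, 0.2]
finger_gap: 0.502
finger_force: 0.0
time_s: 1.35
ee_pos: [0.3907, -0.0008, 0.2387]
tcp_rot: [-1.948, -2.465, -0.0]
contact_force: [0.0, 1.6, 0.1]
finger_gap: 0.495
finger_force: 0.0
time_s: 1.85
ee_pos: [0.4314, -0.0967, 0.2384]
tcp_rot: [-2.176, -2.265, 0.0]
contact_force: [-0.7, 0.7, -0.1]
finger_gap: 0.496
finger_force: 0.0
```

```bash
python3 -m handwheel '[[[0,0,0,0,-0.0008,-0.0415,0.5],[0,0,0,0,0,-0.0415,0.5],[0,0,0,0,0,-0.0415,0.5],[0,0,0,0,0,-0.0415,0.5],[0,0,0,0,0,-0.0410,0.5]]]'; python3 -m handwheel '[[[0,0,0,0,0,0,0.5],[0,0,0,0,0,0,0.0],[0,0,0,0,0,0,0.0],[0,0,0,0,0,0,0.0],[0,0,0,0,0,0,0.0]]]'
python3 - <<'E'
from workcell import bot; import cv2,numpy as np
a=bot.get_image("top")[230:340,340:460,::-1]; b=bot.get_image("side")[150:260,330:450,::-1]
cv2.imwrite("pics/grasp.png",cv2.resize(np.hstack([a,b]),None,fx=3.3,fy=3.3,interpolation=cv2.INTER_CUBIC))
E
```

```text
time_s: 2.48
ee_pos: [0.4316, -0.0967, 0.0309]
tcp_rot: [2.174, 2.267, 0.0]
contact_force: [0.8, 0.0, 0.1]
finger_gap: 0.499
finger_force: 0.0
time_s: 3.1
ee_pos: [0.4327, -0.0982, 0.0334]
tcp_rot: [2.175, 2.263, 0.002]
contact_force: [0.4, 4.0, 9.1]
finger_gap: 0.328
finger_force: 30.0
```

View pics/grasp.png

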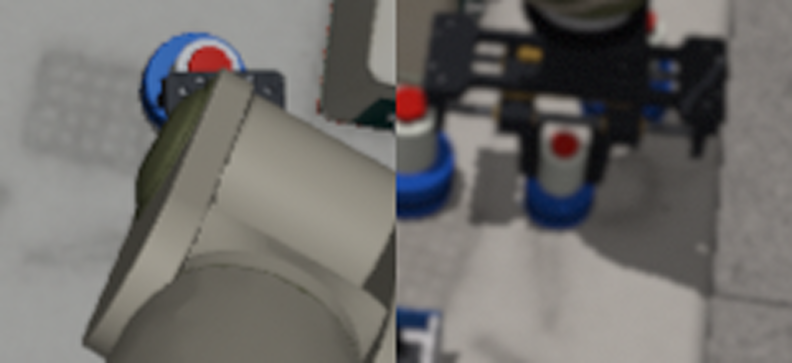

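Gripped (gap 29 mm, 30 N). The pad tips appear to rest on the foot, so the puck's underside is about 33 mm below the TCP. Now I'll lift.

```bash
python3 -m handwheel '[[[0,0,0,0,0,0.02,0],[0,0,0,0,0,0.05,0],[0,0,0,0,0,0.05,0],[0,0,0,0,0,0.05,0],[0,0,0,0,0,0,0]]]'; python3 -m handwheel '[[[0,0,0,0.014,0.058,0,0],[0,0,0,0.014,0.058,0,0],[3,0.1,0,0.014,0.058,0,0],[3,0.1,0,0.014,0.058,0,0],[3,0.1,0,0.014,0.058,0,0]]]'; python3 -m handwheel '[[[3,0.1,0,0.014,0.058,0,0],[0,0,0,0,0,0,0],[0,0,0,0,0,0,0],[0,0,0,0,0,0,0]]]'
```

```text
time_s: 3.82
ee_pos: [0.4329, -0.0986, 0.2054]
tcp_rot: [2.172, 2.259, 0.003]
contact_force: [0.1, -1.2, -3.3]
finger_gap: 0.336
finger_force: 30.0
time_s: 4.45
ee_pos: [0.5014, 0.1939, 0.2007]
tcp_rot: [-2.095, -2.179, -0.165]
contact_force: [1.1, -0.5, -1.9]
finger_gap: 0.333
finger_force: 30.0
time_s: 4.95
ee_pos: [0.5156, 0.249, 0.2015]
tcp_rot: [-2.069, -2.15, -0.218]
contact_force: [0.4, 0.1, -2.3]
finger_gap: 0.333
finger_force: 30.0
```

Run:
```python
from workcell import bot; import cv2,numpy as np
o=bot.get_obs(); print(o["ee_pos"],o["tcp_rot"])
a=bot.get_image("top")[170:290,170:340,::-1]; b=bot.get_image("side")[240:400,240:400,::-1]
cv2.imwrite("pics/lift.png",np.hstack([cv2.resize(a,(396,280)),cv2.resize(b,(396,396))[:280]][:1]) if 0 else np.vstack([cv2.resize(a,(480,339),interpolation=2)[:200], cv2.resize(b,(480,480),interpolation=2)[:400]]))
```

```text
[0.51564439 0.24895335 0.20151116] [-2.06917204 -2.14964264 -0.21792136]
```

View pics/lift.png

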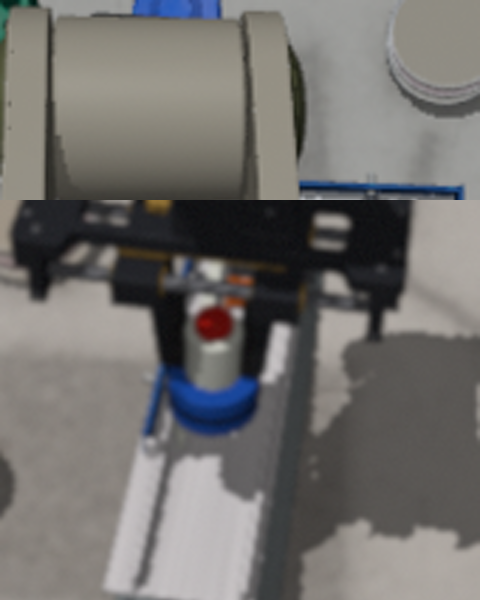

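The puck hangs straight in the fingers over the chute. In the side view the cap is at (311,281) and the foot top at about (311,301). I'll check the tilt and the offset in the grip numerically.

Run:
```python
from h import *
from scipy.spatial.transform import Rotation as R
np.set_printoptions(precision=4,suppress=True)
o=bot.get_obs();M=R.from_rotvec(o["tcp_rot"]).as_matrix();p=o["ee_pos"];print(M)
q=[.520,.1933,.041]
base=p+M[:,2]*.0334
up=-M[:,2]
print("pred cap",px("side",base+.066*up),"foottop",px("side",base+.026*up), "foot bottom edge near cam",px("side",base+.025*M[:,0]),px("side",base-.025*M[:,0]))
n=np.array([ .208*np.sin(.041),-.208,.978])
for hh in(.04,.006,0):
  print(hh,chute(q,0,.085)+n*(.0334+hh)-p)
```

```text
[[-0.0375  0.9993 -0.0067]
 [ 0.9775  0.038   0.2077]
 [ 0.2078  0.0013 -0.9782]]
pred cap [310.832  279.0794] foottop [310.6736 296.2243] foot bottom edge near cam [308.0902 318.8052] [312.9528 295.2309]
0.04 [ 0.0014  0.012  -0.0473]
0.006 [ 0.0011  0.0191 -0.0806]
0 [ 0.0011  0.0203 -0.0864]
```

```bash
python3 -m handwheel '[[[0,0,0,0.0012,0.012,-0.047,0],[0,0,0,0,0.0025,-0.0120,0],[0,0,0,0,0.0025,-0.0120,0],[0,0,0,0,0.0015,-0.007,0],[0,0,0,0,0,0,0]]]';python3 -m handwheel '[[[0,0,0,0,0.0004,-0.002,0],[0,0,0,0,0,0,0]]]';python3 -m handwheel '[[[0,0,0,0,0.0004,-0.002,0],[0,0,0,0,0,0,0]]]'
```

```text
time_s: 5.68
ee_pos: [0.5171, 0.2684, 0.124]
tcp_rot: [-2.068, -2.151, -0.219]
contact_force: [0.0, -0.3, -2.2]
finger_gap: 0.33
finger_force: 30.0
time_s: 5.92
ee_pos: [0.5171, 0.2688, 0.122]
tcp_rot: [-2.068, -2.151, -0.219]
contact_force: [-0.0, -0.0, -2.3]
finger_gap: 0.331
finger_force: 30.0
time_s: 6.18
ee_pos: [0.5169, 0.2692, 0.1196]
tcp_rot: [-2.068, -2.151, -0.218]
contact_force: [0.1, 0.1, -2.8]
finger_gap: 0.328
finger_force: 30.0
```

Bottom of the puck is inside the walls now with no contact. The floor should be felt at about TCP z = 0.115.

```bash
python3 -m handwheel '[[[0,0,0,0,0.0004,-0.002,0],[0,0,0,0,0,0,0]]]';python3 -m handwheel '[[[0,0,0,0,0.0003,-0.0015,0],[0,0,0,0,0,0,0]]]';python3 -m handwheel '[[[0,0,0,0,0.0002,-0.001,0],[0,0,0,0,0,0,0]]]'
```

```text
time_s: 6.42
ee_pos: [0.5169, 0.2697, 0.1176]
tcp_rot: [-2.068, -2.151, -0.218]
contact_force: [0.1, 0.3, -1.7]
finger_gap: 0.332
finger_force: 30.0
time_s: 6.68
ee_pos: [0.5169, 0.2699, 0.1161]
tcp_rot: [-2.068, -2.151, -0.218]
contact_force: [-0.8, -0.4, -2.8]
finger_gap: 0.334
finger_force: 30.0
time_s: 6.92
ee_pos: [0.517, 0.2701, 0.1152]
tcp_rot: [-2.068, -2.151, -0.219]
contact_force: [0.2, 0.3, -3.0]
finger_gap: 0.331
finger_force: 30.0
```

```bash
python3 -m handwheel '[[[0,0,0,0,0.0002,-0.001,0],[0,0,0,0,0,0,0]]]';python3 -m handwheel '[[[0,0,0,0,0.0002,-0.001,0],[0,0,0,0,0,0,0]]]'
```

```text
time_s: 7.18
ee_pos: [0.517, 0.2702, 0.1151]
tcp_rot: [-2.068, -2.151, -0.219]
contact_force: [-3.9, -3.2, 5.8]
finger_gap: 0.328
finger_force: 30.0
time_s: 7.42
ee_pos: [0.5171, 0.2702, 0.1151]
tcp_rot: [-2.067, -2.152, -0.219]
contact_force: [-7.7, -7.3, 14.3]
finger_gap: 0.336
finger_force: 30.0
```

The floor is felt at the expected height (0.115). I'll ease off and open.

```bash
python3 -m handwheel '[[[0,0,0,-0.0005,-0.0003,0.0013,0],[0,0,0,0,0,0,0.5],[0,0,0,0,0,0,0.5],[0,0,0,0,0,0,0.5]]]'
python3 - <<'E'
from workcell import bot; import cv2,numpy as np
b=bot.get_image("side")[270:400,250:360,::-1]
cv2.imwrite("pics/placed.png",cv2.resize(b,None,fx=4.5,fy=4.5,interpolation=2))
E
```

```text
time_s: 7.92
ee_pos: [0.5165, 0.2703, 0.1144]
tcp_rot: [-2.068, -2.151, -0.219]
contact_force: [-0.6, 0.4, -0.2]
finger_gap: 0.503
finger_force: 0.0
```

View pics/placed.png

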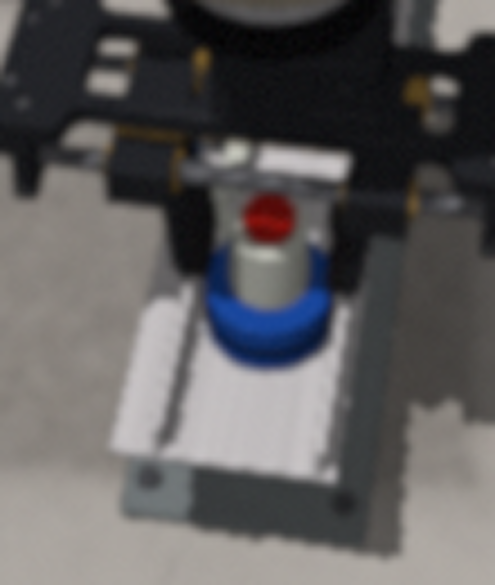

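```bash
python3 - <<'E'
from h import *
q=[.520,.1933,.041]; p=bot.get_obs()["ee_pos"]
for s in(.055,.065,.075,.085): print(s,px("side",chute(q,0,s,.066)),px("side",chute(q,0,s+.025,0)))
print("obs cap",(250+269/4.5,270+217/4.5),"foot bottom",(250+268/4.5,270+365/4.5))
for s in(.085,.125): print(s,chute(q,-.001,s,.09)-p,chute(q,-.001,s,.012)-p)
E
python3 -m handwheel '[[[0,0,0,0,-0.002,0.01,0.5],[0,0,0,0,-0.0062,0.029,0.5],[0,0,0,0,-0.0062,0.029,0.5],[0,0,0,0,0,0,0.3],[0,0,0,0,0,0,0]]]'
```

```text
0.055 [312.02645272 302.55346533] [309.60815778 337.89544652]
0.065 [311.11599839 307.0685911 ] [308.7051496  342.57095745]
0.075 [310.18953076 311.66313003] [307.78674962 347.32616263]
0.085 [309.24662362 316.33919582] [306.85256092 352.16311715]
obs cap (309.77777777777777, 318.22222222222223) foot bottom (309.55555555555554, 351.1111111111111)
0.085 [-0.00013982 -0.01266448  0.05625416] [-0.00080453  0.003539   -0.02004136]
0.125 [-0.00174353  0.02642854  0.06457063] [-0.00240825  0.04263202 -0.01172489]
time_s: 8.6
ee_pos: [0.5161, 0.2559, 0.1817]
tcp_rot: [-2.067, -2.15, -0.217]
contact_force: [-0.8, -1.0, -0.5]
finger_gap: 0.299
finger_force: 0.0
```

```bash
python3 -m handwheel '[[[0,0,0,-0.002,0.023,0,0],[0,0,0,0,0.0225,0,0],[0,0,0,0,0,0,0],[0,0,0,0,0,0,0]]]'; python3 -m handwheel '[[[0,0,0,0,0.0053,-0.025,0],[0,0,0,0,0.0053,-0.025,0],[0,0,0,0,0.0040,-0.019,0],[0,0,0,0,0.0020,-0.009,0],[0,0,0,0,0,0,0]]]'
python3 - <<'E'
from h import *
q=[.520,.1933,.041]; p=bot.get_obs()["ee_pos"]
print([ (s,h,np.round(chute(q,-.002,s,h)-p,4)) for s,h in((.13,.012),(.11,.012))])
E
```

```text
time_s: 9.1
ee_pos: [0.5143, 0.3008, 0.1817]
tcp_rot: [-2.068, -2.15, -0.217]
contact_force: [0.3, -0.2, 0.2]
finger_gap: 0.006
finger_force: 0.0
time_s: 9.72
ee_pos: [0.5145, 0.3175, 0.1043]
tcp_rot: [-2.068, -2.15, -0.218]
contact_force: [0.3, 0.3, -0.4]
finger_gap: 0.004
finger_force: 0.0
[(0.13, 0.012, array([-0.0016,  0.0002, -0.0005])), (0.11, 0.012, array([-0.0008, -0.0193, -0.0047]))]
```

```bash
python3 -m handwheel '[[[0,0,0,-0.0008,-0.0049,-0.001,0],[0,0,0,0.0002,-0.0049,-0.001,0],[0,0,0,0.0002,-0.0049,-0.001,0],[0,0,0,0.0002,-0.0049,-0.001,0],[0,0,0,0.0002,-0.0049,-0.0011,0]]]'; python3 -m handwheel '[[[0,0,0,0.0002,-0.0049,-0.001,0],[0,0,0,0.0002,-0.0049,-0.001,0],[0,0,0,0.0002,-0.0049,-0.001,0],[0,0,0,0.0002,-0.0049,-0.001,0],[0,0,0,0.0002,-0.0049,-0.0011,0]]]'
```

```text
time_s: 10.35
ee_pos: [0.5147, 0.2933, 0.0997]
tcp_rot: [-2.068, -2.151, -0.22]
contact_force: [-0.3, 2.6, 3.3]
finger_gap: 0.002
finger_force: 1.6
time_s: 10.98
ee_pos: [0.515, 0.2692, 0.0945]
tcp_rot: [-2.067, -2.15, -0.219]
contact_force: [-2.3, 4.8, 6.7]
finger_gap: 0.008
finger_force: 3.0
```

```bash
python3 -m handwheel '[[[0,0,0,0,0,0,0],[0,0,0,0,0,0,0]]]'; python3 -m handwheel '[[[0,0,0,0,-0.0004,0.002,0],[0,0,0,0,0,0,0]]]'; python3 -c "
from workcell import bot
o=bot.get_obs();print(o['torque'],o['contact_force'],o['ee_pos'])"
```

```text
time_s: 11.22
ee_pos: [0.5152, 0.2688, 0.0941]
tcp_rot: [-2.068, -2.151, -0.218]
contact_force: [-0.4, 2.0, 1.9]
finger_gap: 0.004
finger_force: 1.1
time_s: 11.48
ee_pos: [0.5153, 0.2684, 0.0961]
tcp_rot: [-2.068, -2.151, -0.218]
contact_force: [-1.4, 1.4, 0.5]
finger_gap: 0.006
finger_force: 0.7
[-0.00744862  0.23263982  0.01531993] [-1.36401222  1.35103247  0.54995023] [0.51530699 0.26840007 0.09609069]
```

```bash
python3 -m handwheel '[[[0,0,0,0.0001,-0.0049,-0.001,0],[0,0,0,0.0002,-0.0049,-0.001,0],[0,0,0,0.0002,-0.0049,-0.001,0],[0,0,0,0.0002,-0.0049,-0.001,0],[0,0,0,0.0002,-0.0049,-0.0011,0]]]'; python3 -m handwheel '[[[0,0,0,0.0002,-0.0049,-0.001,0],[0,0,0,0.0002,-0.0049,-0.001,0],[0,0,0,0.0002,-0.0049,-0.001,0],[0,0,0,0.0002,-0.0049,-0.001,0],[0,0,0,0.0002,-0.0049,-0.0011,0]]]'
python3 - <<'E'
from workcell import bot; import cv2,numpy as np
b=bot.get_image("side")[220:390,250:370,::-1]
cv2.imwrite("pics/push.png",cv2.resize(b,None,fx=3.5,fy=3.5,interpolation=2))
E
```

```text
time_s: 12.1
ee_pos: [0.5162, 0.2437, 0.0911]
tcp_rot: [-2.068, -2.151, -0.218]
contact_force: [-2.7, 3.2, 0.8]
finger_gap: 0.01
finger_force: 2.0
time_s: 12.72
ee_pos: [0.5174, 0.2192, 0.086]
tcp_rot: [-2.068, -2.151, -0.219]
contact_force: [-2.8, 2.9, 1.2]
finger_gap: 0.002
finger_force: 2.0
```

View pics/push.png

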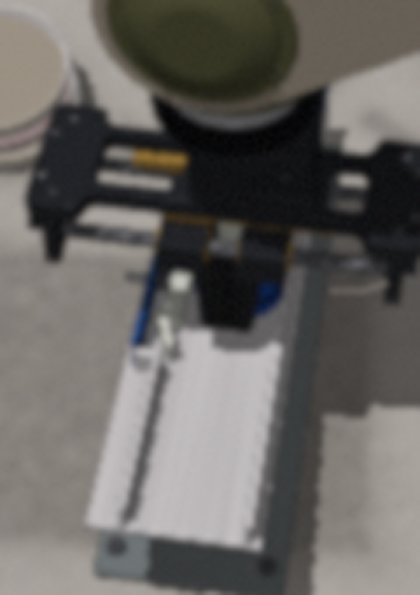

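The puck is past the brake lead-in, against the -x wall, upright, with its foot visible at crop (268,297). Drag is about 3 N. I'll carry on in smaller steps.

```bash
python3 -m handwheel '[[[0,0,0,-0.0003,-0.0029,-0.0006,0],[0,0,0,-0.0003,-0.0029,-0.0006,0],[0,0,0,-0.0003,-0.0029,-0.0006,0],[0,0,0,-0.0003,-0.0029,-0.0006,0],[0,0,0,0,-0.0029,-0.0006,0]]]'; python3 -m handwheel '[[[0,0,0,0.0001,-0.001,-0.0002,0],[0,0,0,0,-0.001,-0.0002,0],[0,0,0,0,-0.001,-0.0002,0],[0,0,0,0,-0.001,-0.0002,0],[0,0,0,0.0001,-0.001,-0.0002,0]]]'
```

```text
time_s: 13.4
ee_pos: [0.5171, 0.2052, 0.0837]
tcp_rot: [-2.069, -2.152, -0.223]
contact_force: [1.2, 6.5, 3.0]
finger_gap: 0.003
finger_force: 3.5
time_s: 14.02
ee_pos: [0.5173, 0.2003, 0.0828]
tcp_rot: [-2.069, -2.152, -0.223]
contact_force: [1.1, 5.9, 2.9]
finger_gap: 0.007
finger_force: 3.4
```

```bash
for i in 1 2; do :; done; python3 -m handwheel '[[[0,0,0,0.0001,-0.001,-0.0002,0],[0,0,0,0,-0.001,-0.0002,0],[0,0,0,0,-0.001,-0.0002,0]]]'; python3 -m handwheel '[[[0,0,0,0.0001,-0.001,-0.0002,0],[0,0,0,0,-0.001,-0.0002,0]]]'
```

```text
time_s: 14.4
ee_pos: [0.5174, 0.1973, 0.0821]
tcp_rot: [-2.069, -2.152, -0.223]
contact_force: [0.3, 6.7, 2.5]
finger_gap: 0.004
finger_force: 3.5
time_s: 14.65
ee_pos: [0.5175, 0.1953, 0.0817]
tcp_rot: [-2.069, -2.152, -0.223]
contact_force: [1.1, 6.3, 1.4]
finger_gap: 0.003
finger_force: 3.4
```

Baseline force while sliding is about 6.4 N. Next I'll feel for the stop in steps of 1 mm or less.

```bash
python3 -m handwheel '[[[0,0,0,0,-0.0005,-0.0001,0],[0,0,0,0,-0.0005,-0.0001,0]]]' | grep -E "ee_|contact"; python3 -m handwheel '[[[0,0,0,0,-0.0005,-0.0001,0],[0,0,0,0,-0.0005,-0.0001,0]]]'| grep -E "ee_|contact"
```

```text
ee_pos: [0.5175, 0.1943, 0.0815]
contact_force: [0.9, 6.4, 1.3]
ee_pos: [0.5176, 0.1933, 0.0814]
contact_force: [0.6, 6.4, 1.8]
```

```bash
python3 -m handwheel '[[[0,0,0,0,-0.0005,-0.0001,0],[0,0,0,0,-0.0005,-0.0001,0]]]'| grep -E "ee_|contact"
```

```text
ee_pos: [0.5176, 0.1923, 0.0812]
contact_force: [0.9, 7.6, 2.8]
```

```bash
python3 -m handwheel '[[[0,0,0,0,-0.0005,-0.0001,0],[0,0,0,0,-0.0005,-0.0001,0]]]'| grep -E "ee_|contact"
```

```text
ee_pos: [0.5176, 0.1914, 0.081]
contact_force: [0.8, 6.1, 1.8]
```

```bash
python3 -m handwheel '[[[0,0,0,0,-0.0005,-0.0001,0],[0,0,0,0,-0.0005,-0.0001,0]]]'| grep -E "ee_|contact"
```

```text
ee_pos: [0.5177, 0.1904, 0.0808]
contact_force: [0.7, 7.5, 2.6]
```

```bash
python3 -m handwheel '[[[0,0,0,0,-0.0005,-0.0001,0],[0,0,0,0,-0.0005,-0.0001,0]]]'| grep -E "ee_|contact"
```

```text
ee_pos: [0.5177, 0.1894, 0.0806]
contact_force: [1.1, 7.3, 1.9]
```

```bash
python3 -m handwheel '[[[0,0,0,0,-0.0005,-0.0001,0],[0,0,0,0,-0.0005,-0.0001,0]]]'| grep -E "ee_|contact"
```

```text
ee_pos: [0.5177, 0.1884, 0.0804]
contact_force: [0.8, 7.0, 2.7]
```

```bash
python3 -m handwheel '[[[0,0,0,0,-0.0005,-0.0001,0],[0,0,0,0,0,0,0]]]'| grep -E "ee_|contact"
```

```text
ee_pos: [0.5177, 0.1878, 0.0804]
contact_force: [2.1, 6.6, 1.5]
```

```bash
python3 -m handwheel '[[[0,0,0,0,-0.0005,-0.0001,0],[0,0,0,0,0,0,0]]]'| grep -E "ee_|contact"
```

```text
ee_pos: [0.5177, 0.1873, 0.0802]
contact_force: [2.5, 6.9, 1.5]
```

```bash
python3 -m handwheel '[[[0,0,0,0,-0.0005,-0.0001,0],[0,0,0,0,-0.0003,-0.0001,0]]]'| grep -E "ee_|contact"
```

```text
ee_pos: [0.5178, 0.1866, 0.0801]
contact_force: [1.7, 6.5, 2.9]
```

```bash
python3 -m handwheel '[[[0,0,0,0,-0.0005,-0.0001,0],[0,0,0,0,-0.0003,-0.0001,0]]]'| grep -E "ee_|contact"
```

```text
ee_pos: [0.5178, 0.1858, 0.0799]
contact_force: [2.4, 7.0, 2.5]
```

```bash
python3 -m handwheel '[[[0,0,0,0,-0.0005,-0.0001,0],[0,0,0,0,-0.0003,-0.0001,0]]]'| grep -E "ee_|contact"
```

```text
ee_pos: [0.5178, 0.185, 0.0797]
contact_force: [1.7, 7.2, 2.9]
```

```bash
python3 -m handwheel '[[[0,0,0,0,-0.0005,-0.0001,0],[0,0,0,0,-0.0003,-0.0001,0]]]'| grep -E "ee_|contact"
```

```text
ee_pos: [0.5178, 0.1842, 0.0795]
contact_force: [2.3, 7.4, 2.5]
```

```bash
python3 -m handwheel '[[[0,0,0,0,-0.0005,-0.0001,0],[0,0,0,0,-0.0003,-0.0001,0]]]'| grep -E "ee_|contact"
```

```text
ee_pos: [0.5178, 0.1834, 0.0793]
contact_force: [1.7, 6.6, 1.9]
```

```bash
python3 -m handwheel '[[[0,0,0,0,-0.0005,-0.0001,0],[0,0,0,0,-0.0003,-0.0001,0]]]'| grep -E "ee_|contact"
```

```text
ee_pos: [0.5178, 0.1827, 0.0792]
contact_force: [2.2, 8.6, 3.4]
```

```bash
python3 -m handwheel '[[[0,0,0,0,-0.0004,-0.0001,0],[0,0,0,0,0,0,0]]]'| grep -E "ee_|contact"
```

```text
ee_pos: [0.5179, 0.1824, 0.0791]
contact_force: [2.9, 9.0, 3.4]
```

```bash
python3 -m handwheel '[[[0,0,0,0,-0.0004,-0.0001,0],[0,0,0,0,0,0,0]]]'| grep -E "ee_|contact"
```

```text
ee_pos: [0.5179, 0.1822, 0.0791]
contact_force: [2.9, 9.8, 2.9]
```

```bash
python3 -m handwheel '[[[0,0,0,0,-0.0004,-0.0001,0],[0,0,0,0,0,0,0]]]'| grep -E "ee_|contact"
```

```text
ee_pos: [0.5179, 0.182, 0.079]
contact_force: [1.1, 10.2, 3.1]
```

The stop is felt: force is rising with about 0.85 mm of travel. I'll go a little further, to around 1.4 mm.

```bash
python3 -m handwheel '[[[0,0,0,0,-0.0005,-0.0001,0],[0,0,0,0,0,0,0]]]'| grep -E "ee_|contact"
```

```text
ee_pos: [0.5179, 0.1816, 0.079]
contact_force: [2.3, 12.2, 3.8]
```

```bash
python3 -m handwheel '[[[0,0,0,0,-0.0004,-0.0001,0],[0,0,0,0,0,0,0]]]'| grep -E "ee_|contact"
```

```text
ee_pos: [0.5179, 0.1814, 0.0789]
contact_force: [2.5, 13.2, 3.2]
```

About 6 N on the stop, or 1.5 mm. I'll hold, then back off uphill and rise clear.

```bash
python3 -m handwheel '[[[0,0,0,0,0,0,0],[0,0,0,0,0,0,0],[0,0,0,0,0,0,0]]]'| grep -E "ee_|contact"; python3 -m handwheel '[[[0,0,0,0,0.001,0.0002,0],[0,0,0,0,0.001,0.0002,0],[0,0,0,0,0.001,0.0002,0],[0,0,0,0,0.002,0.0004,0],[0,0,0,0,0.003,0.0006,0]]]'| grep -E "ee_|contact"; python3 -m handwheel '[[[0,0,0,-0.0003,0.008,0.0017,0],[0,0,0,-0.0004,0.010,0.002,0],[0,0,0,-0.0008,0.02,0.0042,0],[0,0,0,-0.0008,0.02,0.0042,0],[0,0,0,0,0,0.03,0]]]'| grep -E "ee_|contact"; python3 -m handwheel '[[[0,0,0,0,0,0.05,0],[0,0,0,0,0.02,0.05,0],[0,0,0,0,0.06,0.0,0],[0,0,0,0,0.05,0,0],[0,0,0,0,0,0,0]]]'| grep -E "ee_|contact"
python3 - <<'E'
from workcell import bot; import cv2,numpy as np
b=bot.get_image("side")[215:345,260:380,::-1];a=bot.get_image("top")[220:290,240:345,::-1]
H=np.zeros((520,800,3),np.uint8);H[:,:400]=cv2.resize(b[:, :100],(400,520),interpolation=2);H[:267,400:]=cv2.resize(a,(400,267),interpolation=2)
cv2.imwrite("pics/end.png",H)
E
```

```text
ee_pos: [0.5179, 0.1814, 0.0789]
contact_force: [2.1, 12.8, 3.8]
ee_pos: [0.5165, 0.188, 0.0793]
contact_force: [-0.2, -0.3, -0.6]
ee_pos: [0.5129, 0.2477, 0.1206]
contact_force: [0.3, -0.2, 0.2]
ee_pos: [0.513, 0.3794, 0.2211]
contact_force: [-0.0, -0.5, -0.8]
```

View pics/end.png

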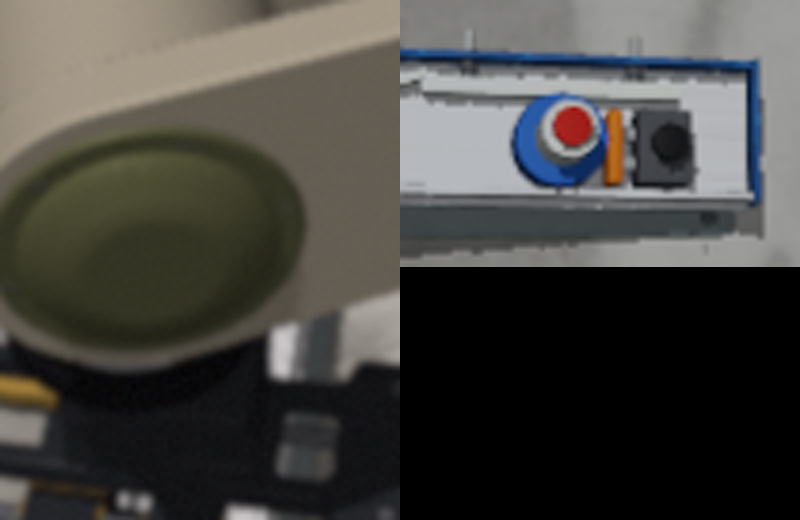

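The top view shows the puck upright and touching the orange stop at about column 294, with the robot clear. The job can be handed in.

```bash
python3 -c "
from workcell import bot
print(bot.job_done())"
```

```text
the job is handed in; nothing more can be done
None
```

The puck is upright in the chute against the orange stop, and I handed the job in with the arm clear; no verdict came back. By the force readings I pressed the stop about 1.5 mm (6 N) before letting go. The arm never worked near the dropper bottle or the blue-lidded pot, though I did not re-check their positions at the end.

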